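Unpack the pile of gem display risers onto their pads

TASK

Set out the display: take the pile apart from the top down, one piece after another, and stand each piece upright in the middle of the felt pad of its own colour - first the jar with the green stone on the green pad, then the blue, the yellow and last the red riser on theirs, each riser squared up with the edges of its pad. Let go of everything at the end, and do not disturb the sorting dish or the pink stone.

Things in the scene. Friction and masses are not known exactly. Their poses are not given: they have to be found in the camera images.
- green_jar_center (a point): small round black gem jar with a green stone under its clear snap top, 33 mm across and 22 mm high, about 22 g; at the start it stands on top of the pile. This point is its centre, 11 mm above its underside; z is up.
- blue_riser_center (a point): blue lacquered square display riser, a solid block 42 x 42 x 24 mm high with a dark inlay on its flat top and a thin brass band round it, about 80 g; at the start third from the bottom of the pile, under the jar. This point is its centre, 12 mm above its underside; x and y are square to its sides, z is up.
- yellow_riser_center (a point): yellow lacquered square display riser, a solid block 52 x 52 x 24 mm high with a dark inlay on its flat top and a thin brass band round it, about 110 g; at the start second from the bottom of the pile, under the blue riser. This point is its centre, 12 mm above its underside; x and y are square to its sides, z is up.
- red_riser_center (a point): red lacquered square display riser, a solid block 62 x 62 x 24 mm high with a dark inlay on its flat top and a thin brass band round it, about 160 g; at the start the lowest of the pile, standing on the table under the yellow riser; each layer of the pile is turned differently. This point is its centre, 12 mm above its underside; x and y are square to its sides, z is up.
- green_pad: green felt pad with a thin pale stitched line, 84 x 84 mm square and 4 mm thick, fixed flat on the table. Origin at the centre of its underside, so its top is 4 mm above the origin; x and y are square to its sides.
- blue_pad: blue felt pad with a thin pale stitched line, 84 x 84 mm square and 4 mm thick, fixed flat on the table. Origin at the centre of its underside, so its top is 4 mm above the origin; x and y are square to its sides.
- yellow_pad: yellow felt pad with a thin pale stitched line, 84 x 84 mm square and 4 mm thick, fixed flat on the table. Origin at the centre of its underside, so its top is 4 mm above the origin; x and y are square to its sides.
- red_pad: red felt pad with a thin pale stitched line, 84 x 84 mm square and 4 mm thick, fixed flat on the table. Origin at the centre of its underside, so its top is 4 mm above the origin; x and y are square to its sides.
- dish_center (a point): round white sorting dish with small blue beads fixed in it, 101 mm across and 21 mm high, a bystander to be left alone. This point is its centre, 10 mm above its underside.
- pink_stone_center (a point): polished pink palm stone, 46 x 33 x 21 mm, a bystander to be left alone. This point is its centre, 10 mm above its underside.
Not all that is in view belongs to the job. What is shaped like the part that bears green_jar_center but orange is not meant.

How it is judged:
On the way, in this order (a step that is already met when the one before it is completed fails the run):
1. the jar stands released on the green pad (horizontal distance between green_jar_center and green_pad below 0.012 m and z of green_jar_center in the frame of green_pad between 0.011 and 0.019 m and angle between green_jar_center's own z axis and vertical below 0.1 rad and contact force between green_jar and the fingers below 0.1 N), for 0.2 s.
2. the blue riser stands released and square on the blue pad (horizontal distance between blue_riser_center and blue_pad below 0.012 m and z of blue_riser_center in the frame of blue_pad between 0.012 and 0.02 m and angle between blue_riser_center's own z axis and vertical below 0.1 rad and contact force between blue_riser and the fingers below 0.1 N and (angle between the x axis of blue_riser_center and the x axis of blue_pad, either way round below 0.22 rad or angle between the x axis of blue_riser_center and the y axis of blue_pad, either way round below 0.22 rad)), for 0.2 s.
3. the yellow riser stands released and square on the yellow pad (horizontal distance between yellow_riser_center and yellow_pad below 0.012 m and z of yellow_riser_center in the frame of yellow_pad between 0.012 and 0.02 m and angle between yellow_riser_center's own z axis and vertical below 0.1 rad and contact force between yellow_riser and the fingers below 0.1 N and (angle between the x axis of yellow_riser_center and the x axis of yellow_pad, either way round below 0.22 rad or angle between the x axis of yellow_riser_center and the y axis of yellow_pad, either way round below 0.22 rad)), for 0.2 s.
4. the red riser stands released and square on the red pad (horizontal distance between red_riser_center and red_pad below 0.012 m and z of red_riser_center in the frame of red_pad between 0.012 and 0.02 m and angle between red_riser_center's own z axis and vertical below 0.1 rad and contact force between red_riser and the fingers below 0.1 N and (angle between the x axis of red_riser_center and the x axis of red_pad, either way round below 0.22 rad or angle between the x axis of red_riser_center and the y axis of red_pad, either way round below 0.22 rad)), for 0.2 s.
At the end, for the whole second after the job is handed in: The jar and the three risers each stand upright (within 0.1 rad), released and at rest, flat on the pad of their own colour, centre within 12 mm of the pad's centre, and each riser's sides are within 0.22 rad (about 12 degrees) of parallel to its pad's sides (any quarter turn) (all of step 1 and all of step 2 and all of step 3 and all of step 4 and linear speed of each of green_jar, blue_riser, yellow_riser, red_riser below 0.02 m/s and angular speed of each of green_jar, blue_riser, yellow_riser, red_riser below 0.2 rad/s); the robot touches nothing.
It fails at once if the sorting dish was disturbed (moved more than 20 mm) (distance of dish_center from where it was at the start of the episode above 0.02 m).
It fails at once if the pink stone was disturbed (moved more than 20 mm) (distance of pink_stone_center from where it was at the start of the episode above 0.02 m).
It also fails if it takes over 99 s, if anything falls off the work surface, if the arm or the gripper's body presses on something with over 40 N, if the wrist force passes 120 N, or if a joint passes its speed limit or range.

ROBOT

A 6-joint arm with a two-finger parallel gripper is mounted at the origin on a cart in front of the work surface, level with it; the furniture and walls round the work are solid. World frame = base frame: x ahead of the robot, y to its left, z up, the work surface at z = 0. Lengths are in m, angles in rad, forces in N, time in s.
With the tool pointing down it reaches from about 0.275 to 0.85 m from the base axis. Payload 19 kg.
Tool frame: the origin (TCP) lies at the very end of the fingers, on their centre line; the grasp point (between the pads) lies 19 mm behind it; z points along the fingers, y is the line along which they close (so a half turn about z gives the same grasp; the last joint's range is limited). The gripper opens to 85 mm and grips with 20 to 120 N. Pads are 22 mm wide; open, the fingers measure 114 mm over their backs; the gripper's body (76 mm by 85 mm) begins 54 mm behind the grasp point. The pads swing forward as they close: fully open they stand 13 mm farther back than shut.
Start: joints at [1.041, 0.15, 1.437, -0, 1.554, -0.134], TCP at [0.222, 0.531, 0.231] pointing down, gripper open.
Joint ranges: [-2.8, 2.8], [-0.68, 2.1], [0.12, 2.68], [-1.39, 4.53], [0.16, 2.79], [-2.81, 2.81]. Speed limits (rad/s): [1.89, 1.89, 2.22, 3.01, 3.01, 3.01].

INTERFACE

Orientations are given as [roll, pitch, yaw] about the fixed x, y, z axes, in that order (R = Rz(yaw) Ry(pitch) Rx(roll)).
In Python, from workcell import env gives the robot as it stands.
- The arm moves only by the tool send_rows, never from a script. Its argument "commands" is one flat list of numbers, 7 for each row, row after row: the shift along the tool's x, y, z in cm, then the turn, a rotation vector about the tool's x, y, z in degrees, then the finger opening in cm, from 0 to 8.54. In form: [tx, ty, tz, ax, ay, az, jaw, tx, ty, tz, ax, ay, az, jaw, ...]. A call has exactly 10 rows; each row shifts and turns the commanded pose from where the row before left it, along the tool's axes as they then stand; what a row does not reach is not made up. A row lasts 1/10 s, in which the tool goes at most 50 mm and 8.59 degrees, less where a joint would pass 70% of its speed; a pose out of reach is approached as far as the arm can. A call is refused whole if a number of a shift passes 5 or a number of a turn 8.59, either way. A call with a gripper value outside its range is refused whole. The fingers move at their own pace and stop on an object; "newtons" is the grip in N (left out, the last holds). Time passes only in rows, so rows that do not move let the fingers close, or fill a call up. It gives the time, the measured TCP pose, the force, the opening and the grip force at its end, in the units of the state.
- env.observe(): the state, without advancing time (a new reading comes with each control period).
- env.get_image(name): name is "side" or "top" or "wrist"; returns a dict with "img" (384x512x3 uint8, blue, green, red), "z_map" (384x512 float32, m along the optical axis (not along the pixel's ray), 0 where there is no reading), "mtx" (3x3 intrinsics, pixels), "T" (4x4, takes a point from camera to world coordinates). Camera axes: x right, y down, z forward; pixel columns grow to the right and rows downward; lengths in m; the calibration is good to about 2 mm. A picture is of the moment at which its call begins.
- env.finish_job(): hands the job in; it is judged then, once.
The state is a dict: "time_s": time; "joints": joint angles; "dq": joint speeds; "effort": joint torques, N m; "eef_pos": TCP position; "tool_rot": TCP orientation; "contact_force": force on the tool from outside, world axes, zero at the start; "ft_torque": the same for the moment, N m; "finger_gap": opening from 0.0 (shut) to 1.0 (fully open); "grip_force": force on a finger pad.
Only numpy, scipy, OpenCV 4.12 (cv2) and the standard library are available. Lean on these libraries where they do the work, as an engineer would, in place of code of your own. Each camera call takes 0.05 s, during which the arm holds its last target. There are 200 camera calls.

## Working session

There is one attempt and no reset: what is moved stays moved. The work goes in short steps, Python scripts to look and compute and a tool call to move; the robot and the scene stay as the last step left them, time stands still between calls to the robot, and variables do not carry over. Pictures are saved under pics/ and viewed, at most 14 in all, crops included, and the job is handed in when it is done.

Besides the shell and the picture viewer there is one more tool, called after "Call:" by a JSON object that holds its "api" and its "payload". send_rows: Moves the arm, as the interface text tells. Its arguments: {"type":"object","properties":{"commands":{"type":"array","items":{"type":"number"}},"newtons":{"type":"number"}},"required":["commands"]}

```bash
ls; mkdir -p pics; python3 - <<'E'
from workcell import env
import cv2,numpy as np,pickle
print(env.observe())
d={n:env.get_image(n) for n in("side","top")}
pickle.dump(d,open('d0.pkl','wb'))
for n in d:
    cv2.imwrite(f'pics/{n}0.png',d[n]['img']); print(n,d[n]['mtx'].tolist(),np.round(d[n]['T'],3).tolist())
E
```

```text
pics
{'time_s': 0.0, 'joints': array([ 1.04097831e+00,  1.50976362e-01,  1.43802873e+00,  4.60519301e-06,
        1.55382467e+00, -1.33957295e-01]), 'dq': array([ 1.03436467e-03,  1.95065896e-03, -6.91717491e-05, -7.67385795e-04,
       -1.35013078e-03, -1.47921936e-03]), 'effort': array([ 8.48886248e-04, -7.13043451e+01, -5.70877182e+01, -1.02739152e-04,
        8.66428338e-03, -5.13014936e-05]), 'eef_pos': array([0.2215854 , 0.53031238, 0.23068211]), 'tool_rot': array([-3.14036724e+00, -1.69787848e-04,  2.74573174e+00]), 'contact_force': array([ 1.24618028, -0.33081528, -0.49616322]), 'ft_torque': array([-0.02503479,  0.02800484, -0.00946496]), 'grip_force': 0.0, 'finger_gap': 0.9985689074727501}
side [[415.2533257496421, 0.0, 251.46982716483348], [0.0, 415.2533257496421, 191.22510532073423], [0.0, 0.0, 1.0]] [[0.877, -0.187, 0.442, 0.104], [-0.48, -0.382, 0.79, -0.789], [0.021, -0.905, -0.424, 0.505], [0.0, 0.0, 0.0, 1.0]]
top [[498.9906370476096, 0.0, 266.95118805573634], [0.0, 498.9906370476096, 185.8573164098782], [0.0, 0.0, 1.0]] [[-0.018, -0.984, 0.178, 0.263], [-1.0, 0.022, 0.02, 0.002], [-0.024, -0.178, -0.984, 1.456], [0.0, 0.0, 0.0, 1.0]]
```

View pics/side0.png

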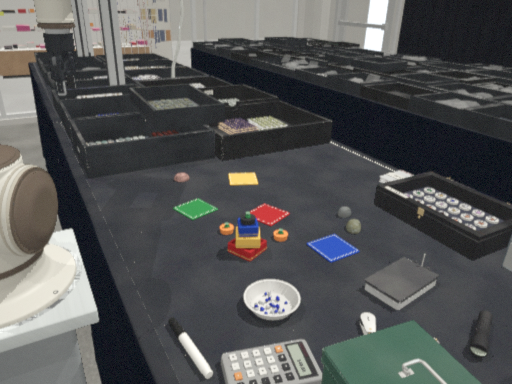

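View pics/top0.png

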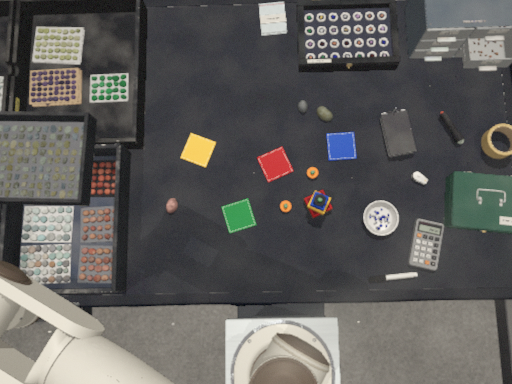

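The side view shows the pile at about (247,240). The pads are green (196,208), yellow (243,179), red (269,214) and blue (333,247), and the orange decoy jars are at (227,229) and (281,236). In the top view the pile is at (319,203), the dish at (381,218) and the pink stone at (172,205).

```bash
cat >h.py <<'E'
import cv2,numpy as np
HUE={'green':(50,80),'blue':(105,130),'yellow':(18,32),'red':(172,6),'orange':(8,16)}
def mask(img,c,smin=130,vmin=60):
    h=cv2.cvtColor(img,cv2.COLOR_BGR2HSV); a,b=HUE[c]; H=h[...,0]
    m=((H>=a)&(H<=b)) if a<b else ((H>=a)|(H<=b))
    return (m&(h[...,1]>smin)&(h[...,2]>vmin)).astype(np.uint8)
def blobs(m,amin):
    cs,_=cv2.findContours(m,cv2.RETR_EXTERNAL,cv2.CHAIN_APPROX_NONE)
    return sorted([c[:,0,:].astype(float) for c in cs if cv2.contourArea(c)>amin],key=lambda c:-len(c))
def ray(d,uv):
    uv=np.atleast_2d(uv); r=np.c_[uv,np.ones(len(uv))]@np.linalg.inv(d['mtx']).T@d['T'][:3,:3].T
    return d['T'][:3,3],r
def cast(d,uv,z):
    o,r=ray(d,uv); return o+r*((z-o[2])/r[:,2])[:,None]
def tri(d1,u1,d2,u2):
    (o1,r1),(o2,r2)=ray(d1,u1),ray(d2,u2); r1,r2=r1[0],r2[0]
    s=np.linalg.lstsq(np.c_[r1,-r2],o2-o1,rcond=None)[0]
    p,q=o1+s[0]*r1,o2+s[1]*r2; return (p+q)/2,np.linalg.norm(p-q)
def rect(P):
    (c,s,a)=cv2.minAreaRect((P[:,:2]*1000).astype(np.float32)); return np.array(c)/1000,np.array(s),(a+45)%90-45
def px(d,p):
    q=d['mtx']@(d['T'][:3,:3].T@(np.asarray(p)-d['T'][:3,3])); return q[:2]/q[2]
E
python3 - <<'E'
from h import *; import pickle
d=pickle.load(open('d0.pkl','rb'))
np.set_printoptions(precision=4,suppress=True)
for c in HUE:
  for n in d:
    for b in blobs(mask(d[n]['img'],c),40):
        P=cast(d[n],b,.004); r=rect(P)
        if .15<r[0][0]<.85 and abs(r[0][1])<.6: print(c,n,r, b.mean(0))
E
```

```text
green side (array([0.4459, 0.1184]), array([67.7893, 67.2293]), 15.743691444396973) [194.8824 207.8088]
green top (array([0.4399, 0.1183]), array([69.3419, 69.2899]), 16.325199127197266) [238.4091 215.4432]
blue side (array([ 0.6456, -0.1944]), array([85.7282, 84.4158]), 2.374375581741333) [333.0761 250.9898]
blue side (array([ 0.5254, -0.0221]), array([73.1761, 48.9002]), -21.786895751953125) [247.1343 226.194 ]
blue top (array([ 0.6448, -0.1911]), array([72.2228, 69.6717]), 2.751127243041992) [341.2614 145.5227]
blue top (array([ 0.4794, -0.1198]), array([39.6361, 44.7437]), -23.343467712402344) [318.8082 201.3836]
yellow side (array([ 0.5002, -0.0697]), array([87.7215, 55.1934]), -26.750911712646484) [246.8617 238.8191]
yellow top (array([0.6416, 0.2387]), array([86.4053, 86.2495]), -22.279800415039062) [196.25   148.3667]
yellow top (array([ 0.4738, -0.1181]), array([54.6709, 57.0455]), -26.83993911743164) [318.506  205.5663]
red side (array([ 0.4757, -0.1136]), array([87.1013, 85.9295]), -25.753944396972656) [246.2101 250.1377]
red side (array([0.596 , 0.0039]), array([87.4283, 82.5091]), 22.89263916015625) [269.4194 214.3011]
red top (array([0.5918, 0.0083]), array([85.8935, 86.0544]), 22.997528076171875) [274.32 165.72]
red top (array([0.552 , 0.5316]), array([29.0666, 59.1385]), 38.345523834228516) [ 98.625 181.25 ]
orange side (array([ 0.5702, -0.0988]), array([48.9776, 33.8427]), -26.630298614501953) [280.2444 235.0667]
orange side (array([ 0.4699, -0.0154]), array([46.8045, 33.476 ]), -26.561325073242188) [226.4091 228.5682]
orange top (array([ 0.4648, -0.0207]), array([32.2774, 35.5247]), -1.2990570068359375) [285.303  205.7879]
orange top (array([ 0.5633, -0.1032]), array([32.5764, 33.4214]), -1.8484268188476562) [312.0938 172.1562]
```

```bash
cat >>h.py <<'E'
from scipy.spatial.transform import Rotation as R
def tool(env):
    s=env.observe(); return s['eef_pos'],R.from_euler('xyz',s['tool_rot']).as_matrix()
def go(env,target,yaw=None):
    "remaining move, tool axes cm and tool z turn deg (mod 180)"
    p,M=tool(env); t=M.T@(np.asarray(target)-p)*100
    if yaw is None: return t.round(2)
    y=np.degrees(np.arctan2(M[1,1],M[0,1])) # direction of closing line in world
    dz=-((yaw-y+90)%180-90)
    return t.round(2),round(dz,1)
E
python3 - <<'E'
from h import *
from workcell import env
d=env.get_image('wrist');p,M=tool(env)
np.set_printoptions(precision=4,suppress=True)
print(d['mtx'],M.T@d['T'][:3,:3],M.T@(d['T'][:3,3]-p),M, go(env,[.46,-.11,.28],60))
E
```

```text
[[302.956    0.     261.6849]
 [  0.     302.956  187.3421]
 [  0.       0.       1.    ]] [[-0.     -0.9575 -0.2885]
 [ 1.      0.0002 -0.0009]
 [ 0.001  -0.2885  0.9575]] [ 0.0735 -0.     -0.1417] [[-0.9227  0.3856 -0.0005]
 [ 0.3856  0.9227 -0.0008]
 [ 0.0001 -0.0009 -1.    ]] (array([-46.68, -49.9 ,  -4.88]), np.float64(7.3))
```

Call:
{"api": "send_rows", "payload": {"commands": [-3.3, -3.5, -0.5, 0, 0, 0, 8.54, -3.3, -3.5, -0.5, 0, 0, 0, 8.54, -3.3, -3.5, -0.5, 0, 0, 0, 8.54, -3.3, -3.5, -0.5, 0, 0, 0, 8.54, -3.3, -3.5, 0, 0, 0, 0, 8.54, -3.3, -3.5, 0, 0, 0, 0, 8.54, -3.3, -3.5, 0, 0, 0, 0, 8.54, -3.3, -3.5, 0, 0, 0, 0, 8.54, -3.3, -3.5, 0, 0, 0, 0, 8.54, -3.3, -3.5, 0, 0, 0, 0, 8.54]}}

```text
time_s: 1.15
eef_pos: [0.3913, 0.0784, 0.2514]
tool_rot: [3.141, 0.001, 2.746]
contact_force: [1.0, 1.6, -0.8]
finger_gap: 1.002
grip_force: 0.0
```

```bash
python3 - <<'E'
from h import *
from workcell import env
print(env.observe()['joints'].round(2),tool(env)[0],go(env,[.46,-.115,.25],65))
E
```

```text
[ 0.   -0.23  1.77 -0.    1.61 -1.17] [0.39132286 0.07841098 0.25143797] (array([-13.79, -15.2 ,   0.15]), np.float64(2.3))
```

Call:
{"api": "send_rows", "payload": {"commands": [-2.7, -3, 0, 0, 0, 0, 8.54, -2.7, -3, 0, 0, 0, 0, 8.54, -2.7, -3, 0, 0, 0, 0, 8.54, -2.7, -3, 0, 0, 0, 0, 8.54, -2.7, -3, 0, 0, 0, 0, 8.54, 0, 0, 0, 0, 0, 0, 8.54, 0, 0, 0, 0, 0, 0, 8.54, 0, 0, 0, 0, 0, 0, 8.54, 0, 0, 0, 0, 0, 0, 8.54, 0, 0, 0, 0, 0, 0, 8.54]}}

```text
time_s: 2.15
eef_pos: [0.4579, -0.1093, 0.2515]
tool_rot: [-3.142, 0.0, 2.747]
contact_force: [0.1, 0.4, 0.0]
finger_gap: 1.0
grip_force: 0.0
```

```bash
python3 - <<'E'
from h import *
from workcell import env
import pickle
d=env.get_image('wrist'); pickle.dump(d,open('w1.pkl','wb'))
print(tool(env)[0],env.observe()['contact_force'])
cv2.imwrite('pics/w1.png',d['img'])
E
```

```text
[ 0.45788862 -0.10941183  0.25154401] [-0.17511888  0.09764733  0.62742064]
```

View pics/w1.png

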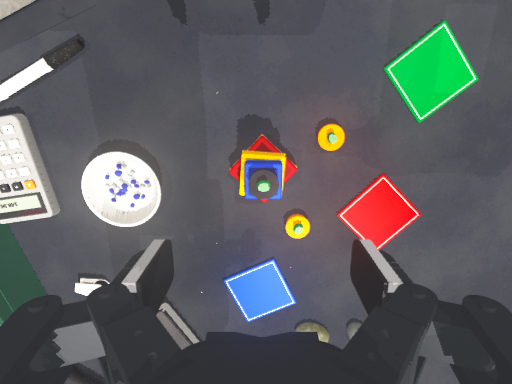

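The wrist view shows the jar at (263,185) on the blue, yellow and red layers. The pads are red (378,211), green (431,72) and blue (260,290), and the orange decoys are at (331,137) and (297,226).

```bash
cat >>h.py <<'E'
np.set_printoptions(precision=4,suppress=True)
def pads(d,amin=700,z=.004):
    out={}
    for c in('green','blue','yellow','red'):
        bs=[]
        for b in blobs(mask(d['img'],c),amin):
            if b.min()<2 or b[:,0].max()>509 or b[:,1].max()>381: continue
            c0,s,a=rect(cast(d,b,z))
            if min(s)>60 and max(s)<95 and max(s)/min(s)<1.1: bs.append((c0,s,a,px(d,[*c0,z])))
        out[c]=bs
    return out
E
python3 - <<'E'
from h import *; import pickle
d=pickle.load(open('w1.pkl','rb'))
for c,b in pads(d).items(): print(c,*b)
im=d['img'];print(cast(d,[263,185],.094), d['z_map'][185,263],'top z of jar by depth')
o,r=ray(d,[263,185]);print(o+r*d['z_map'][185,263])
for c in('blue','yellow','red'):
    m=mask(im,c);m[:,:225]=0;m[:,305:]=0;m[:130]=0;m[215:]=0
    for b in blobs(m,20):
        z={'blue':.072,'yellow':.048,'red':.024}[c];print(c,rect(cast(d,b,z)))
print(cv2.HoughCircles(cv2.cvtColor(im,cv2.COLOR_BGR2GRAY)[150:220,220:310],cv2.HOUGH_GRADIENT,1,20,param1=100,param2=12,minRadius=8,maxRadius=20))
big=cv2.resize(im[120:225,215:320],None,fx=5.5,fy=5.5,interpolation=cv2.INTER_CUBIC);cv2.imwrite('pics/w1c.png',big)
E
```

```text
green (array([0.4443, 0.1165]), array([84.2126, 84.0043]), 16.37778663635254, array([430.6245,  73.5596]))
blue (array([ 0.6468, -0.1915]), array([85.5655, 85.1646]), 2.603722333908081, array([259.7294, 291.0146]))
yellow
red (array([0.5966, 0.0078]), array([73.4366, 72.9942]), 23.0085391998291, array([378.9991, 214.5351]))
[[ 0.4714 -0.1138  0.094 ]] 0.31229818 top z of jar by depth
[[ 0.4715 -0.1138  0.0937]]
blue (array([ 0.4719, -0.114 ]), array([40.078 , 42.1742]), -22.59857940673828)
yellow (array([ 0.4711, -0.1148]), array([51.9452, 56.0123]), -27.50250244140625)
red (array([ 0.4426, -0.0996]), array([37.0003, 18.109 ]), -27.210044860839844)
red (array([ 0.4869, -0.0827]), array([13.9334, 32.3075]), -27.20132827758789)
red (array([ 0.458, -0.146]), array([12.1411, 29.5925]), -27.516986846923828)
[[[42.5 28.5 19.4]]]
```

View pics/w1c.png

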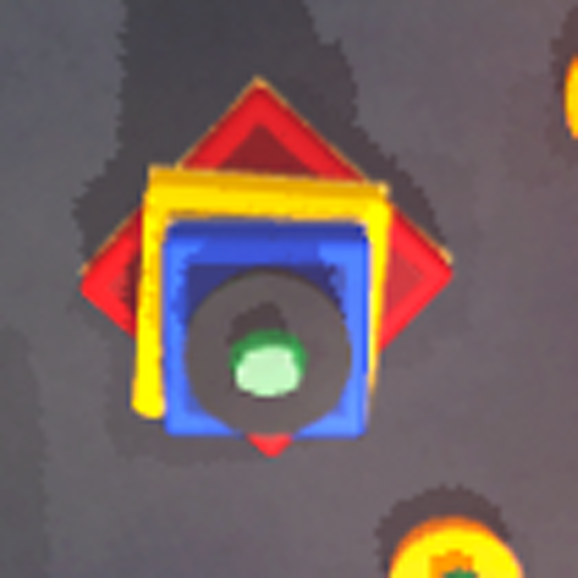

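The crop shows the jar's disc centred at full-frame (263.7,184). Blue is square to the tool, yellow is slightly turned, and red is turned about 45°. I'll descend part way and take a second view.

Call:
{"api": "send_rows", "payload": {"commands": [-0.7, 0.1, 2, 0, 0, 0, 8.54, -0.7, 0, 3, 0, 0, 0, 8.54, 0, 0, 3, 0, 0, 0, 8.54, 0, 0, 2, 0, 0, 0, 8.54, 0, 0, 0, 0, 0, 0, 8.54, 0, 0, 0, 0, 0, 0, 8.54, 0, 0, 0, 0, 0, 0, 8.54, 0, 0, 0, 0, 0, 0, 8.54, 0, 0, 0, 0, 0, 0, 8.54, 0, 0, 0, 0, 0, 0, 8.54]}}

```text
time_s: 3.2
eef_pos: [0.4714, -0.1147, 0.1517]
tool_rot: [-3.141, 0.001, 2.746]
contact_force: [-0.3, -0.9, 0.0]
finger_gap: 1.002
grip_force: 0.0
```

```bash
python3 - <<'E'
from h import *
from workcell import env
import pickle
d=env.get_image('wrist'); pickle.dump(d,open('w2.pkl','wb'))
w1=pickle.load(open('w1.pkl','rb'))
im=d['img']; c0=px(d,[.4714,-.1135,.094]);x,y=c0.astype(int);print(c0)
h=cv2.HoughCircles(cv2.cvtColor(im,cv2.COLOR_BGR2GRAY)[y-50:y+50,x-50:x+50],cv2.HOUGH_GRADIENT,1,40,param1=100,param2=12,minRadius=16,maxRadius=32)
print(h); u=h[0,0,:2]+[x-50,y-50]; print(u,tri(w1,[263.7,184],d,u),cast(d,u,.094))
m=mask(im,'blue');m[:,:x-60]=0;m[:,x+60:]=0;m[y+60:]=0
for b in blobs(m,20): print(rect(cast(d,b,.072)))
print(go(env,[*cast(d,u,.094)[0,:2],.074]))
cv2.imwrite('pics/w2.png',im)
E
```

```text
[263.4725 205.0122]
[[[46.5 41.5 31.4]
  [95.5 99.5 19.1]]]
[259.5 196.5] (array([ 0.4914, -0.1232,  0.0115]), np.float64(0.004724200884030555)) [[ 0.4645 -0.1136  0.094 ]]
(array([ 0.4717, -0.1139]), array([40.985 , 43.7806]), -22.668235778808594)
[ 0.67 -0.17  7.76]
```

View pics/w2.png

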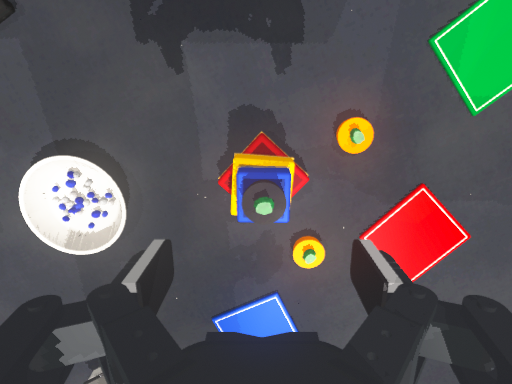

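In this view the jar disc sits at (264,204). The prediction for z=0.094 was (263.5,205), so the height is confirmed; the Hough circle fit was false. Next I'll descend and grip the jar.

Call:
{"api": "send_rows", "payload": {"commands": [0, 0.1, 2.5, 0, 0, 0, 8.54, 0, 0, 2.5, 0, 0, 0, 8.54, 0, 0, 1.5, 0, 0, 0, 8.54, 0, 0, 1.2, 0, 0, 0, 8.54, 0, 0, 0, 0, 0, 0, 8.54, 0, 0, 0, 0, 0, 0, 6, 0, 0, 0, 0, 0, 0, 5, 0, 0, 0, 0, 0, 0, 4, 0, 0, 0, 0, 0, 0, 3, 0, 0, 0, 0, 0, 0, 2.5], "newtons": 25}}

```text
time_s: 4.25
eef_pos: [0.472, -0.1138, 0.075]
tool_rot: [-3.141, 0.001, 2.746]
contact_force: [-0.3, 1.2, 6.1]
finger_gap: 0.361
grip_force: 24.3
```

```bash
python3 - <<'E'
from h import *
from workcell import env
s=env.observe();print(s['finger_gap'],s['grip_force'],s['contact_force'],tool(env)[0])
E
```

```text
0.3611137897824706 24.31436465391016 [-0.3256  1.1814  6.1148] [ 0.472  -0.1138  0.075 ]
```

Call:
{"api": "send_rows", "payload": {"commands": [0, 0, -1, 0, 0, 0, 2.5, 0, 0, -2, 0, 0, 0, 2.5, 0, 0, -3, 0, 0, 0, 2.5, 1.6, 2.9, 0, 0, 0, 0, 2.5, 1.6, 2.9, 0, 0, 0, 0, 2.5, 1.6, 2.9, 0, 0, 0, 0, 2.5, 1.6, 2.9, 0, 0, 0, 0, 2.5, 1.7, 2.9, 0, 0, 0, 0, 2.5, 1.7, 2.9, 0, 0, 0, 0, 2.5, 1.6, 2.8, 0, 0, 0, 0, 2.5]}}

```text
time_s: 5.25
eef_pos: [0.444, 0.1181, 0.1352]
tool_rot: [3.141, 0.001, 2.746]
contact_force: [0.0, 0.3, -0.7]
finger_gap: 0.363
grip_force: 24.9
```

```bash
python3 - <<'E'
from h import *
from workcell import env
d=env.get_image('wrist')
for c,b in pads(d).items(): print(c,*b)
s=env.observe();print(s['finger_gap'],s['grip_force'],tool(env)[0],go(env,[.4443,.1165,.007]))
cv2.imwrite('pics/w3.png',d['img'])
E
```

```text
green (array([0.4446, 0.1182]), array([73.6652, 73.4812]), 16.369258880615234, array([262.2324, 178.7699]))
blue
yellow
red
0.3635969877139168 24.903848903632024 [0.4435 0.1214 0.1352] [-0.26 -0.44 12.82]
```

View pics/w3.png

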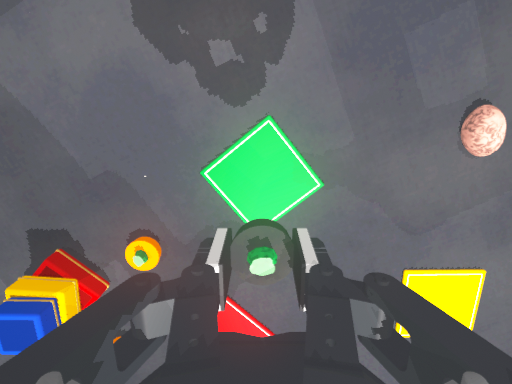

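The jar is held upright between the fingers at (262,262), with the green pad below it. I'll descend part way, let it settle and check.

Call:
{"api": "send_rows", "payload": {"commands": [0, 0, 2, 0, 0, 0, 2.5, 0, 0, 3, 0, 0, 0, 2.5, 0, 0, 3, 0, 0, 0, 2.5, 0, 0, 2, 0, 0, 0, 2.5, 0, 0, 0, 0, 0, 0, 2.5, 0, 0, 0, 0, 0, 0, 2.5, 0, 0, 0, 0, 0, 0, 2.5, 0, 0, 0, 0, 0, 0, 2.5, 0, 0, 0, 0, 0, 0, 2.5, 0, 0, 0, 0, 0, 0, 2.5]}}

```text
time_s: 6.3
eef_pos: [0.4445, 0.1167, 0.0348]
tool_rot: [3.141, 0.001, 2.746]
contact_force: [-0.3, -0.3, 0.0]
finger_gap: 0.361
grip_force: 24.9
```

```bash
python3 - <<'E'
from h import *
from workcell import env
d=env.get_image('wrist')
s=env.observe();print(s['finger_gap'],s['grip_force'],tool(env)[0],go(env,[.4445,.1175,.007]))
E
```

```text
0.361986927879212 24.921051960991463 [0.4445 0.1167 0.0346] [0.03 0.08 2.76]
```

Call:
{"api": "send_rows", "payload": {"commands": [0, 0.1, 1.2, 0, 0, 0, 2.5, 0, 0, 0.8, 0, 0, 0, 2.5, 0, 0, 0.4, 0, 0, 0, 2.5, 0, 0, 0.3, 0, 0, 0, 2.5, 0, 0, 0, 0, 0, 0, 2.5, 0, 0, 0, 0, 0, 0, 4.5, 0, 0, 0, 0, 0, 0, 6, 0, 0, 0, 0, 0, 0, 6, 0, 0, 0, 0, 0, 0, 6, 0, 0, 0, 0, 0, 0, 6]}}

```text
time_s: 7.35
eef_pos: [0.4448, 0.1176, 0.0073]
tool_rot: [-3.142, 0.0, 2.746]
contact_force: [0.1, -0.1, 0.1]
finger_gap: 0.705
grip_force: 0.0
```

```bash
python3 - <<'E'
from h import *
from workcell import env
s=env.observe();print(s['finger_gap'],s['grip_force'],s['contact_force'],tool(env)[0],go(env,[.4445,.1175,.15]))
E
```

```text
0.7049158703793839 0.0 [ 0.098  -0.1488  0.1288] [0.4448 0.1176 0.0073] [  0.02  -0.02 -14.27]
```

Call:
{"api": "send_rows", "payload": {"commands": [0, 0, -2, 0, 0, 0, 7, 0, 0, -4, 0, 0, 0, 8.54, 0, 0, -4, 0, 0, 0, 8.54, -1.9, -3.3, -2, 0, 0, 0, 8.54, -1.9, -3.4, -2, 0, 0, 0, 8.54, -1.9, -3.4, -2, 0, 0, 0, 8.54, -1.9, -3.4, -2, 0, 0, 0, 8.54, -1.9, -3.4, 0, 0, 0, 0, 8.54, -1.9, -3.4, 0, 0, 0, 0, 8.54, 0, 0, 0, 0, 0, 0, 8.54]}}

```text
time_s: 8.35
eef_pos: [0.4718, -0.1173, 0.1872]
tool_rot: [-3.141, 0.0, 2.742]
contact_force: [-0.5, 0.8, -1.2]
finger_gap: 1.002
grip_force: 0.0
```

Call:
{"api": "send_rows", "payload": {"commands": [0, 0, 1, 0, 0, 0, 8.54, 0, 0, 0, 0, 0, 0, 8.54, 0, 0, 0, 0, 0, 0, 8.54, 0, 0, 0, 0, 0, 0, 8.54, 0, 0, 0, 0, 0, 0, 8.54, 0, 0, 0, 0, 0, 0, 8.54, 0, 0, 0, 0, 0, 0, 8.54, 0, 0, 0, 0, 0, 0, 8.54, 0, 0, 0, 0, 0, 0, 8.54, 0, 0, 0, 0, 0, 0, 8.54]}}

```text
time_s: 9.35
eef_pos: [0.4716, -0.1137, 0.1773]
tool_rot: [-3.141, -0.0, 2.746]
contact_force: [0.1, -0.4, 0.9]
finger_gap: 1.001
grip_force: 0.0
```

```bash
python3 - <<'E'
from h import *
from workcell import env
import pickle
d=env.get_image('wrist'); pickle.dump(d,open('w4.pkl','wb')); im=d['img']
for c,b in pads(d).items(): print(c,*b)
x,y=px(d,[.4717,-.1137,.072]).astype(int)
for c,z in(('blue',.072),('yellow',.048),('red',.024)):
    m=mask(im,c);k=np.zeros_like(m);k[y-60:y+45,x-55:x+45]=1
    for b in blobs(m*k,20): print(c,rect(cast(d,b,z)),b.mean(0))
print(tool(env)[0],x,y)
top=im[0:300,160:480];cv2.imwrite('pics/w4.png',cv2.resize(top,None,fx=2,fy=2,interpolation=cv2.INTER_CUBIC))
E
```

```text
green
blue (array([ 0.6478, -0.1917]), array([73.2069, 73.3522]), 2.306257486343384, array([258.6848, 318.5203]))
yellow
red (array([0.5966, 0.0076]), array([73.4953, 73.6352]), 22.970012664794922, array([403.4991, 227.2368]))
blue (array([ 0.4715, -0.1139]), array([40.8795, 43.5205]), -23.040206909179688) [261.8486 186.0919]
yellow (array([ 0.4714, -0.1151]), array([51.574, 54.121]), -26.51641082763672) [257.8534 168.9962]
red (array([ 0.4432, -0.0988]), array([39.4034, 17.9778]), -27.677337646484375) [263.6207 144.1149]
red (array([ 0.4871, -0.0825]), array([14.244 , 31.2104]), -27.56805419921875) [293.9048 173.6349]
red (array([ 0.4575, -0.1464]), array([12.6356, 28.0039]), -27.34531021118164) [228.6034 172.7586]
[ 0.4716 -0.1137  0.1773] 261 186
```

View pics/w4.png

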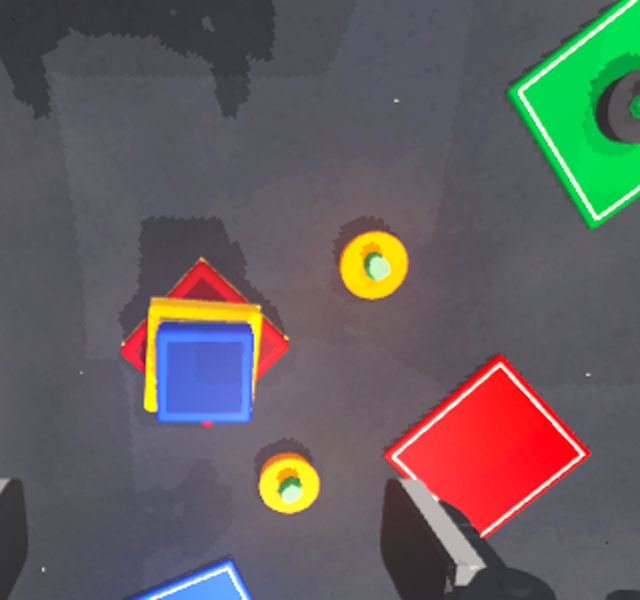

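The jar stands on the green pad, and the blue riser on top of the pile is clear and square to the tool. It matches the same spot from two heights at z=0.072. I'll grip the blue riser.

Call:
{"api": "send_rows", "payload": {"commands": [0, 0, 3, 0, 0, 0, 8.54, 0, 0, 4, 0, 0, 0, 8.54, 0, 0, 3, 0, 0, 0, 8.54, 0, 0, 1.5, 0, 0, 0, 8.54, 0, 0, 1, 0, 0, 0, 8.54, 0, 0, 0, 0, 0, 0, 7, 0, 0, 0, 0, 0, 0, 6, 0, 0, 0, 0, 0, 0, 5, 0, 0, 0, 0, 0, 0, 4, 0, 0, 0, 0, 0, 0, 3.5], "newtons": 35}}

```text
time_s: 10.4
eef_pos: [0.4722, -0.1139, 0.0534]
tool_rot: [-3.142, 0.002, 2.746]
contact_force: [-2.2, 1.6, 7.1]
finger_gap: 0.483
grip_force: 36.0
```

```bash
python3 - <<'E'
from h import *
from workcell import env
s=env.observe();print(s['finger_gap'],s['grip_force'],s['contact_force'],tool(env)[0],env.observe()['joints'].round(2))
E
```

```text
0.48257341212368277 36.00429832935333 [-2.1902  1.6228  7.1022] [ 0.4722 -0.1139  0.0534] [-0.4   0.1   1.87 -0.    1.17 -1.57]
```

Call:
{"api": "send_rows", "payload": {"commands": [0, 0, -1, 0, 0, 0, 3.5, 0, 0, -2.5, 0, 0, 0, 3.5, 0, 0, -3, 0, 0, 0, 3.5, -3.8, -0.1, 0, 0, 0, 0, 3.5, -3.8, -0.1, 0, 0, 0, 0, 3.5, -3.8, -0.1, 0, 0, 0, 0, 3.5, -3.8, -0.1, 0, 0, 0, 0, 3.5, -3.9, 0, 0, 0, 0, -8.4, 3.5, 0, 0, 0, 0, 0, -8.4, 3.5, 0, 0, 0, 0, 0, -8.4, 3.5]}}

```text
time_s: 11.4
eef_pos: [0.6469, -0.1914, 0.1173]
tool_rot: [3.141, -0.001, -3.092]
contact_force: [-0.7, 0.5, -1.6]
finger_gap: 0.481
grip_force: 35.8
```

Call:
{"api": "send_rows", "payload": {"commands": [0, 0, 1, 0, 0, 0, 3.5, 0, 0, 1, 0, 0, 0, 3.5, 0, 0, 0, 0, 0, 0, 3.5, 0, 0, 0, 0, 0, 0, 3.5, 0, 0, 0, 0, 0, 0, 3.5, 0, 0, 0, 0, 0, 0, 3.5, 0, 0, 0, 0, 0, 0, 3.5, 0, 0, 0, 0, 0, 0, 3.5, 0, 0, 0, 0, 0, 0, 3.5, 0, 0, 0, 0, 0, 0, 3.5]}}

```text
time_s: 12.4
eef_pos: [0.6463, -0.191, 0.0973]
tool_rot: [-3.141, -0.0, -3.098]
contact_force: [-0.0, 0.1, -1.4]
finger_gap: 0.484
grip_force: 35.8
```

```bash
python3 - <<'E'
from h import *
from workcell import env
import pickle
d=env.get_image('wrist'); pickle.dump(d,open('w5.pkl','wb'))
for b in blobs(mask(d['img'],'blue'),200): print(rect(cast(d,b,.004)),rect(cast(d,b,tool(env)[0][2]-.0534+.072)),b.mean(0))
s=env.observe();print(s['finger_gap'],s['grip_force'],tool(env)[0],go(env,[.647,-.1916,.010],92.5))
cv2.imwrite('pics/w5.png',d['img'])
E
```

```text
(array([ 0.6792, -0.1905]), array([147.8521,  83.7992]), 2.6018898487091064) (array([ 0.6286, -0.1922]), array([77.4705, 43.9085]), 2.601900815963745) [260.0613 196.2301]
0.4845946702684288 35.7873272895813 [ 0.6463 -0.191   0.0973] (array([-0.06, -0.06,  8.73]), np.float64(0.0))
```

View pics/w5.png

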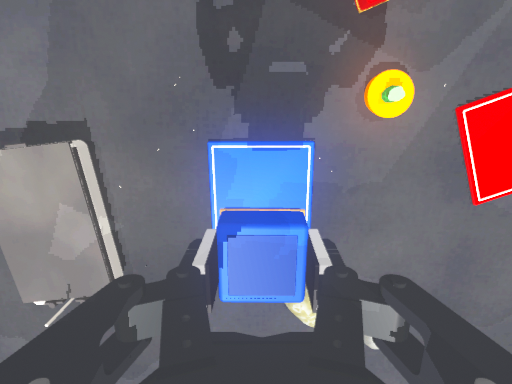

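The blue riser is gripped square at about (262,265) and lines up with its pad (column 262). I'll lower it and release.

Call:
{"api": "send_rows", "payload": {"commands": [-0.1, -0.1, 3, 0, 0, 0, 3.5, 0, 0, 2.5, 0, 0, 0, 3.5, 0, 0, 1.7, 0, 0, 0, 3.5, 0, 0, 0.8, 0, 0, 0, 3.5, 0, 0, 0.5, 0, 0, 0, 3.5, 0, 0, 0.2, 0, 0, 0, 3.5, 0, 0, 0, 0, 0, 0, 3.5, 0, 0, 0, 0, 0, 0, 5, 0, 0, 0, 0, 0, 0, 6.5, 0, 0, 0, 0, 0, 0, 6.5]}}

```text
time_s: 13.45
eef_pos: [0.6476, -0.1921, 0.0108]
tool_rot: [-3.141, 0.001, -3.098]
contact_force: [-0.1, -0.4, -0.4]
finger_gap: 0.765
grip_force: 0.0
```

```bash
python3 - <<'E'
from h import *
from workcell import env
s=env.observe();print(s['finger_gap'],s['grip_force'],s['contact_force'],tool(env)[0],go(env,[.4714,-.1145,.18],64))
E
```

```text
0.7653610460068924 0.0 [-0.1345 -0.3776 -0.3716] [ 0.6476 -0.1921  0.0108] (array([ 17.25,   8.52, -16.93]), np.float64(28.5))
```

Call:
{"api": "send_rows", "payload": {"commands": [0, 0, -2, 0, 0, 0, 7, 0, 0, -4, 0, 0, 0, 8.54, 0, 0, -4, 0, 0, 0, 8.54, 2.8, 1.4, -3, 0, 0, 0, 8.54, 2.8, 1.4, -3, 0, 0, 0, 8.54, 2.9, 1.5, -1, 0, 0, 0, 8.54, 2.9, 1.4, 0, 0, 0, 0, 8.54, 2.9, 1.4, 0, 0, 0, 8.5, 8.54, 2.9, 1.4, 0, 0, 0, 0, 8.54, 0, 0, 0, 0, 0, 8.5, 8.54]}}

```text
time_s: 14.45
eef_pos: [0.4717, -0.1089, 0.181]
tool_rot: [-3.142, 0.001, 2.889]
contact_force: [1.8, -0.7, -0.2]
finger_gap: 1.002
grip_force: 0.0
```

Call:
{"api": "send_rows", "payload": {"commands": [0, 0, 0, 0, 0, 8.5, 8.54, 0, 0, 0, 0, 0, 0, 8.54, 0, 0, 0, 0, 0, 0, 8.54, 0, 0, 0, 0, 0, 0, 8.54, 0, 0, 0, 0, 0, 0, 8.54, 0, 0, 0, 0, 0, 0, 8.54, 0, 0, 0, 0, 0, 0, 8.54, 0, 0, 0, 0, 0, 0, 8.54, 0, 0, 0, 0, 0, 0, 8.54, 0, 0, 0, 0, 0, 0, 8.54]}}

```text
time_s: 15.45
eef_pos: [0.474, -0.1104, 0.1803]
tool_rot: [-3.141, -0.0, 2.741]
contact_force: [0.7, -0.3, 1.4]
finger_gap: 0.999
grip_force: 0.0
```

```bash
python3 - <<'E'
from h import *
from workcell import env
import pickle
d=env.get_image('wrist'); pickle.dump(d,open('w6.pkl','wb')); im=d['img']
for c,b in pads(d).items(): print(c,*b)
x,y=px(d,[.4714,-.1145,.048]).astype(int)
for c,z in(('yellow',.048),('red',.024)):
    m=mask(im,c);k=np.zeros_like(m);k[y-60:y+60,x-60:x+60]=1
    for b in blobs(m*k,20): print(c,rect(cast(d,b,z)),b.mean(0))
for b in blobs(mask(im,'blue'),100): print('blue',rect(cast(d,b,.028)),b.mean(0))
print(tool(env)[0],x,y,d['z_map'][y,x])
cv2.imwrite('pics/w6.png',im)
E
```

```text
green
blue (array([ 0.6484, -0.1917]), array([74.3106, 73.4313]), 2.179586410522461, array([256.5097, 316.615 ]))
yellow (array([ 0.482 , -0.1204]), array([60.2483, 63.856 ]), -26.886760711669922, array([256.3104, 177.5476]))
red (array([0.5966, 0.0077]), array([73.5657, 73.4274]), 22.954343795776367, array([399.4502, 224.7225]))
yellow (array([ 0.4715, -0.115 ]), array([51.9152, 55.0239]), -26.886764526367188) [256.4533 176.4439]
yellow (array([ 0.5393, -0.0965]), array([26.8052,  9.7163]), -22.94727325439453) [300.7414 232.7759]
red (array([ 0.442 , -0.0993]), array([35.6172, 17.659 ]), -27.068660736083984) [258.5063 141.6329]
red (array([ 0.4875, -0.0831]), array([13.8939, 31.4628]), -26.985645294189453) [289.2623 172.7541]
red (array([ 0.459 , -0.1474]), array([11.1758, 24.0255]), -24.810325622558594) [224.   172.76]
red (array([ 0.5094, -0.1282]), array([13.6132,  5.6001]), -22.953330993652344) [259.5 207.5]
blue (array([ 0.6283, -0.1831]), array([78.8446, 78.4902]), 2.565981149673462) [255.5296 301.9861]
blue (array([ 0.6301, -0.1834]), array([68.7044, 67.8913]), 2.1795990467071533) [257.0164 313.1967]
[ 0.474  -0.1104  0.1803] 256 177 0.28428712
```

View pics/w6.png

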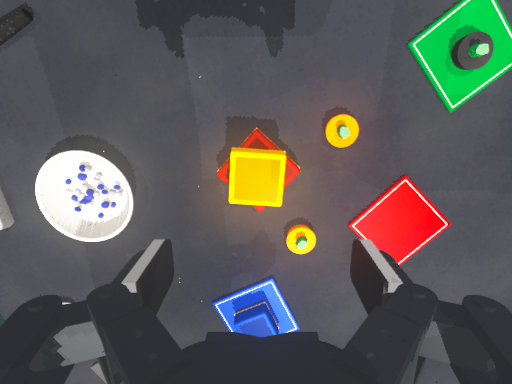

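The green jar is on its pad at (473,50) and the blue riser is on its pad. Yellow is at (257,177), turned about −27°. I'll grip the yellow riser.

Call:
{"api": "send_rows", "payload": {"commands": [-0.1, -0.5, 3, 0, 0, 0, 8.54, 0, 0, 4, 0, 0, 4, 8.54, 0, 0, 4, 0, 0, 0, 8.54, 0, 0, 2.5, 0, 0, 0, 8.54, 0, 0, 1.2, 0, 0, 0, 8.54, 0, 0, 0.4, 0, 0, 0, 8.54, 0, 0, 0, 0, 0, 0, 6.5, 0, 0, 0, 0, 0, 0, 5.5, 0, 0, 0, 0, 0, 0, 4.5, 0, 0, 0, 0, 0, 0, 4.5], "newtons": 40}}

```text
time_s: 16.5
eef_pos: [0.4737, -0.1157, 0.0308]
tool_rot: [-3.142, 0.002, 2.671]
contact_force: [-2.5, 0.4, 7.3]
finger_gap: 0.598
grip_force: 41.6
```

```bash
python3 - <<'E'
from h import *
from workcell import env
import pickle
for f in('w3','w6'):pass
s=env.observe();print(s['finger_gap'],s['grip_force'],s['contact_force'],tool(env)[0],s['joints'].round(2),go(env,[.6416,.2387,.12],67.5))
E
```

```text
0.5981711990327595 41.57643914222717 [-2.452   0.4431  7.2959] [ 0.4737 -0.1157  0.0308] [-0.4   0.13  1.89 -0.    1.12 -1.5 ] (array([ 1.09, 39.2 , -8.92]), np.float64(-4.5))
```

Call:
{"api": "send_rows", "payload": {"commands": [0, 0, -1.5, 0, 0, 0, 4.5, 0, 0, -4, 0, 0, 0, 4.5, 0, 0, -3.5, 0, 0, 0, 4.5, 0.1, 4.9, 0, 0, 0, 0, 4.5, 0.1, 4.9, 0, 0, 0, 0, 4.5, 0.1, 4.9, 0, 0, 0, 0, 4.5, 0.1, 4.9, 0, 0, 0, 0, 4.5, 0.1, 4.9, 0, 0, 0, 0, 4.5, 0.1, 4.9, 0, 0, 0, 0, 4.5, 0.1, 4.9, 0, 0, 0, 0, 4.5]}}

```text
time_s: 17.5
eef_pos: [0.6231, 0.1956, 0.1203]
tool_rot: [3.141, 0.001, 2.671]
contact_force: [1.3, -1.2, -0.1]
finger_gap: 0.599
grip_force: 42.8
```

Call:
{"api": "send_rows", "payload": {"commands": [0.1, 4.9, 0, 0, 0, 0, 4.5, 0, 0, 0, 0, 0, -4.5, 4.5, 0, 0, 0, 0, 0, 0, 4.5, 0, 0, 0, 0, 0, 0, 4.5, 0, 0, 0, 0, 0, 0, 4.5, 0, 0, 0, 0, 0, 0, 4.5, 0, 0, 0, 0, 0, 0, 4.5, 0, 0, 0, 0, 0, 0, 4.5, 0, 0, 0, 0, 0, 0, 4.5, 0, 0, 0, 0, 0, 0, 4.5]}}

```text
time_s: 18.5
eef_pos: [0.6437, 0.2375, 0.1193]
tool_rot: [-3.141, -0.0, 2.749]
contact_force: [0.4, 0.5, -1.4]
finger_gap: 0.598
grip_force: 42.8
```

```bash
python3 - <<'E'
from h import *
from workcell import env
import pickle
d=env.get_image('wrist'); pickle.dump(d,open('w7.pkl','wb'))
for b in blobs(mask(d['img'],'yellow',110,90),200):
    print(rect(cast(d,b,.004)),rect(cast(d,b,tool(env)[0][2]-.0308+.048)),b.mean(0),b.min(0),b.max(0))
    bt=b[b[:,1]<b[:,1].min()+62]; print('upper part',rect(cast(d,bt,.004)))
s=env.observe();print(s['finger_gap'],s['grip_force'],tool(env)[0],s['tool_rot'],s['joints'].round(2))
cv2.imwrite('pics/w7.png',d['img'])
E
```

```text
(array([0.6837, 0.2207]), array([105.0792, 167.7706]), -22.499130249023438) (array([0.6281, 0.2438]), array([50.9457, 81.3405]), -22.499176025390625) [262.2449 221.3506] [204. 137.] [319. 305.]
upper part (array([0.6314, 0.2426]), array([94.8578, 54.3489]), -22.472320556640625)
0.5977087064470095 42.8427118062973 [0.6436 0.2376 0.1192] [-3.1414 -0.0001  2.7492] [ 0.24  0.43  1.3  -0.    1.4  -0.94]
```

View pics/w7.png

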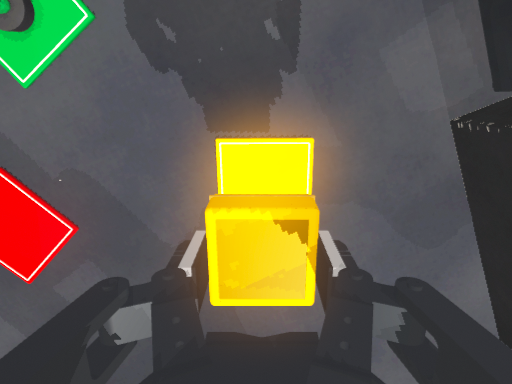

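The yellow riser is held square over its pad, whose far edge runs from (217,138) to (314,138). I'll work out the pad centre from that edge.

```bash
python3 - <<'E'
from h import *
from workcell import env
import pickle
d=pickle.load(open('w7.pkl','rb'))
m=mask(d['img'],'yellow',110,90)
b=blobs(m[:190],200)[0]; e=b[(b[:,1]<b[:,1].min()+3)]
l,r=b[(b[:,1]>145)&(b[:,1]<185)&(b[:,0]<262)],b[(b[:,1]>145)&(b[:,1]<185)&(b[:,0]>262)]
M=tool(env)[1]; f=lambda q:(cast(d,q,.004)@M)  # tool-axes coords
print(f(e)[:,0].max(),f(e)[:,0].mean(),f(l)[:,1].mean(),f(r)[:,1].mean())
c=np.array([f(e)[:,0].max()-.042,(f(l)[:,1].mean()+f(r)[:,1].mean())/2,0]); c[2]=(np.array([0,0,.004])@M)[2]
print('pad',M@c, 'shift',go(env,[*(M@c)[:2],.0115]))
E
```

```text
-0.46347997843263117 -0.46428680859932997 0.42731918290018156 0.5080515959220303
pad [0.6459 0.2388 0.0039] shift [-0.16  0.2  10.77]
```

Call:
{"api": "send_rows", "payload": {"commands": [-0.2, 0.2, 3, 0, 0, 0, 4.5, 0, 0, 3.5, 0, 0, 0, 4.5, 0, 0, 2.5, 0, 0, 0, 4.5, 0, 0, 1, 0, 0, 0, 4.5, 0, 0, 0.5, 0, 0, 0, 4.5, 0, 0, 0.2, 0, 0, 0, 4.5, 0, 0, 0, 0, 0, 0, 4.5, 0, 0, 0, 0, 0, 0, 6, 0, 0, 0, 0, 0, 0, 7.5, 0, 0, 0, 0, 0, 0, 7.5]}}

```text
time_s: 19.55
eef_pos: [0.6466, 0.2387, 0.0129]
tool_rot: [3.141, 0.001, 2.749]
contact_force: [0.1, -0.1, 0.1]
finger_gap: 0.879
grip_force: 0.0
```

Call:
{"api": "send_rows", "payload": {"commands": [0, 0, 0, 0, 0, 0, 7.5, 0, 0, -2, 0, 0, 0, 8.54, 0, 0, -4, 0, 0, 0, 8.54, 0, 0, -4, 0, 0, 0, 8.54, 0, 0, -4, 0, 0, 0, 8.54, 0, 0, -3, 0, 0, 0, 8.54, 0, -3, 0, 0, 0, 0, 8.54, 0, 0, 0, 0, 0, 0, 8.54, 0, 0, 0, 0, 0, 0, 8.54, 0, 0, 0, 0, 0, 0, 8.54]}}

```text
time_s: 20.55
eef_pos: [0.6348, 0.2113, 0.182]
tool_rot: [-3.141, -0.0, 2.749]
contact_force: [-0.6, -0.7, 0.0]
finger_gap: 1.003
grip_force: 0.0
```

```bash
python3 - <<'E'
from h import *
from workcell import env
import pickle
d=env.get_image('wrist'); pickle.dump(d,open('w8.pkl','wb'))
print(tool(env)[0],go(env,[.4725,-.115,.18]))
cv2.imwrite('pics/w8.png',d['img'])
E
```

```text
[0.6349 0.2114 0.1818] [  2.53 -36.37   0.2 ]
```

View pics/w8.png

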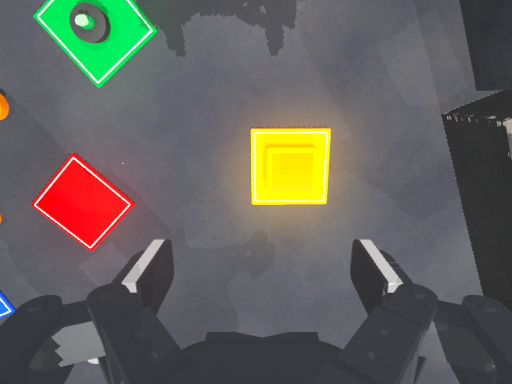

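```bash
cat >>h.py <<'E'
def topof(d,c,h,rad=.045):
    "rect of depth points within 6 mm of height h near c"
    v,u=np.mgrid[0:384,0:512]; uv=np.c_[u.ravel(),v.ravel()]
    o,r=ray(d,uv); P=o+r*d['z_map'].reshape(-1,1)
    k=(np.hypot(P[:,0]-c[0],P[:,1]-c[1])<rad)&(abs(P[:,2]-h)<.006)
    return (rect(P[k]),np.median(P[k],0)) if k.sum()>20 else None
E
python3 - <<'E'
from h import *
import pickle
d=pickle.load(open('w8.pkl','rb'))
for c,p,h in(('yellow',(.646,.2388),.028),('green',(.4445,.1175),.026)): print(c,topof(d,p,h))
for c,b in pads(d).items(): print(c,*b)
E
```

```text
yellow ((array([0.6463, 0.2387]), array([51.5084, 51.1006]), -22.52983856201172), array([0.645 , 0.2387, 0.0273]))
green ((array([0.4464, 0.1166]), array([11.8159,  9.4317]), -24.212493896484375), array([0.447 , 0.1172, 0.0252]))
green
blue
yellow (array([0.6464, 0.2386]), array([84.8635, 84.0059]), -22.45629119873047, array([289.3909, 167.3996]))
red (array([0.5969, 0.0093]), array([84.2473, 85.6422]), 22.962158203125, array([ 82.5405, 203.8539]))
```

Call:
{"api": "send_rows", "payload": {"commands": [0.3, -4.5, 0, 0, 0, 0, 8.54, 0.3, -4.5, 0, 0, 0, 0, 8.54, 0.3, -4.5, 0, 0, 0, 0, 8.54, 0.3, -4.5, 0, 0, 0, 0, 8.54, 0.3, -4.5, 0, 0, 0, 0, 8.54, 0.3, -4.5, 0, 0, 0, 0, 8.54, 0.4, -4.5, 0, 0, 0, 0, 8.54, 0.4, -4.8, 0, 0, 0, 0, 8.54, 0, 0, 0, 0, 0, 0, 8.54, 0, 0, 0, 0, 0, 0, 8.54]}}

```text
time_s: 21.6
eef_pos: [0.472, -0.1151, 0.1823]
tool_rot: [3.141, 0.0, 2.747]
contact_force: [-0.2, 0.3, -0.4]
finger_gap: 1.0
grip_force: 0.0
```

Call:
{"api": "send_rows", "payload": {"commands": [0, 0, 0, 0, 0, 0, 8.54, 0, 0, 0, 0, 0, 0, 8.54, 0, 0, 0, 0, 0, 0, 8.54, 0, 0, 0, 0, 0, 0, 8.54, 0, 0, 0, 0, 0, 0, 8.54, 0, 0, 0, 0, 0, 0, 8.54, 0, 0, 0, 0, 0, 0, 8.54, 0, 0, 0, 0, 0, 0, 8.54, 0, 0, 0, 0, 0, 0, 8.54, 0, 0, 0, 0, 0, 0, 8.54]}}

```text
time_s: 22.6
eef_pos: [0.472, -0.1145, 0.1823]
tool_rot: [-3.141, -0.0, 2.749]
contact_force: [-0.1, 1.0, -0.2]
finger_gap: 0.998
grip_force: 0.0
```

```bash
python3 - <<'E'
from h import *
from workcell import env
import pickle
d=env.get_image('wrist'); pickle.dump(d,open('w9.pkl','wb')); im=d['img']
for c,b in pads(d).items(): print(c,*b)
x,y=px(d,[.4725,-.115,.024]).astype(int)
m=mask(im,'red');k=np.zeros_like(m);k[y-70:y+70,x-70:x+70]=1
for b in blobs(m*k,100): print('red',rect(cast(d,b,.024)),b.mean(0))
print('depth',topof(d,(.4725,-.115),.024),tool(env)[0],x,y,env.observe()['joints'].round(2))
E
```

```text
green
blue (array([ 0.6484, -0.1916]), array([73.7231, 72.9088]), 2.6503167152404785, array([258.9811, 315.6297]))
yellow
red (array([0.5966, 0.0076]), array([73.3598, 73.566 ]), 22.926048278808594, array([401.96  , 225.3405])) (array([ 0.4768, -0.1159]), array([66.8858, 67.1248]), 24.547025680541992, array([262.4557, 171.4628]))
red (array([ 0.4722, -0.1141]), array([62.7072, 62.9312]), 24.547021865844727) [261.6828 169.2957]
depth ((array([ 0.4733, -0.1148]), array([61.5534, 61.9434]), 24.528995513916016), array([ 0.4718, -0.1139,  0.0234])) [ 0.472  -0.1146  0.1823] 261 172 [-0.4  -0.01  1.71 -0.    1.44 -1.58]
```

Call:
{"api": "send_rows", "payload": {"commands": [-0.1, 0, 1, 0, 0, -7.9, 8.54, 0, 0, 2, 0, 0, -7.9, 8.54, 0, 0, 2, 0, 0, -7.8, 8.54, 0, 0, 2, 0, 0, -7.8, 8.54, 0, 0, 1, 0, 0, -7.8, 8.54, 0, 0, 0, 0, 0, -7.8, 8.54, 0, 0, 0, 0, 0, 0, 8.54, 0, 0, 0, 0, 0, 0, 8.54, 0, 0, 0, 0, 0, 0, 8.54, 0, 0, 0, 0, 0, 0, 8.54]}}

```text
time_s: 23.65
eef_pos: [0.4731, -0.1149, 0.1026]
tool_rot: [-3.141, 0.0, -2.716]
contact_force: [-0.2, 0.1, 0.2]
finger_gap: 1.002
grip_force: 0.0
```

```bash
python3 - <<'E'
from h import *
from workcell import env
d=env.get_image('wrist');im=d['img']
print('depth',topof(d,(.4725,-.115),.024),tool(env)[0],env.observe()['joints'].round(2),go(env,[.4728,-.1146,.0075],114.5))
cv2.imwrite('pics/w10.png',im)
E
```

```text
depth ((array([ 0.4733, -0.1148]), array([61.6756, 62.0988]), 24.34161949157715), array([ 0.4711, -0.1156,  0.0233])) [ 0.473  -0.1149  0.1025] [-0.4   0.05  1.82 -0.    1.28 -2.39] (array([0.01, 0.04, 9.5 ]), np.float64(-0.1))
```

View pics/w10.png

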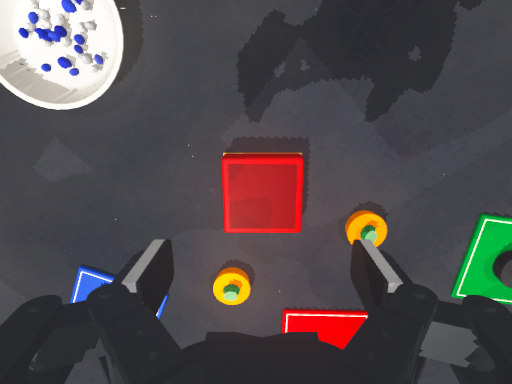

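The red riser is at (262,193) and square to the fingers. The decoys at (231,287) and (367,230) are clear of where the fingers come down. I'll grip it.

Call:
{"api": "send_rows", "payload": {"commands": [0, 0, 3, 0, 0, 0, 8.54, 0, 0, 3, 0, 0, 0, 8.54, 0, 0, 2, 0, 0, 0, 8.54, 0, 0, 1, 0, 0, 0, 8.54, 0, 0, 0.4, 0, 0, 0, 8.54, 0, 0, 0, 0, 0, 0, 8, 0, 0, 0, 0, 0, 0, 7, 0, 0, 0, 0, 0, 0, 6, 0, 0, 0, 0, 0, 0, 5.5, 0, 0, 0, 0, 0, 0, 5.5], "newtons": 45}}

```text
time_s: 24.7
eef_pos: [0.4735, -0.1152, 0.0096]
tool_rot: [-3.14, 0.001, -2.714]
contact_force: [-2.6, 0.7, 11.0]
finger_gap: 0.714
grip_force: 47.0
```

```bash
python3 - <<'E'
from h import *
from workcell import env
s=env.observe();print(s['finger_gap'],s['grip_force'],s['contact_force'],tool(env)[0],go(env,[.5967,.0078,.09],113))
E
```

```text
0.7140989683779168 46.97569727897644 [-2.567   0.6646 10.956 ] [ 0.4735 -0.1152  0.0096] (array([-16.32,   6.06,  -8.03]), np.float64(1.5))
```

Call:
{"api": "send_rows", "payload": {"commands": [0, 0, -1.5, 0, 0, 0, 5.5, 0, 0, -3.5, 0, 0, 0, 5.5, 0, 0, -3, 0, 0, 0, 5.5, -3.2, 1.2, 0, 0, 0, 0, 5.5, -3.2, 1.2, 0, 0, 0, 0, 5.5, -3.3, 1.2, 0, 0, 0, 0, 5.5, -3.3, 1.2, 0, 0, 0, 0, 5.5, -3.3, 1.3, 0, 0, 0, 0, 5.5, 0, 0, 0, 0, 0, 1.5, 5.5, 0, 0, 0, 0, 0, 0, 5.5]}}

```text
time_s: 25.7
eef_pos: [0.596, 0.0087, 0.0884]
tool_rot: [-3.141, -0.0, -2.739]
contact_force: [0.2, -0.2, -1.9]
finger_gap: 0.702
grip_force: 51.1
```

Call:
{"api": "send_rows", "payload": {"commands": [0, 0, 0, 0, 0, 0, 5.5, 0, 0, 0, 0, 0, 0, 5.5, 0, 0, 0, 0, 0, 0, 5.5, 0, 0, 0, 0, 0, 0, 5.5, 0, 0, 0, 0, 0, 0, 5.5, 0, 0, 0, 0, 0, 0, 5.5, 0, 0, 0, 0, 0, 0, 5.5, 0, 0, 0, 0, 0, 0, 5.5, 0, 0, 0, 0, 0, 0, 5.5, 0, 0, 0, 0, 0, 0, 5.5]}}

```text
time_s: 26.7
eef_pos: [0.5959, 0.0083, 0.0883]
tool_rot: [-3.142, -0.0, -2.74]
contact_force: [-0.7, 0.7, -0.5]
finger_gap: 0.709
grip_force: 51.1
```

```bash
python3 - <<'E'
from h import *
from workcell import env
s=env.observe();print(s['finger_gap'],s['grip_force'],s['contact_force'],go(env,[.5967,.0078,.0130],113))
E
```

```text
0.708887109517253 51.10093295574188 [-0.7076  0.7353 -0.4983] (array([-0.05, -0.08,  7.53]), np.float64(0.0))
```

Call:
{"api": "send_rows", "payload": {"commands": [-0.1, -0.1, 2.5, 0, 0, 0, 5.5, 0, 0, 2.5, 0, 0, 0, 5.5, 0, 0, 1.5, 0, 0, 0, 5.5, 0, 0, 0.6, 0, 0, 0, 5.5, 0, 0, 0.3, 0, 0, 0, 5.5, 0, 0, 0.1, 0, 0, 0, 5.5, 0, 0, 0, 0, 0, 0, 5.5, 0, 0, 0, 0, 0, 0, 7, 0, 0, 0, 0, 0, 0, 8.5, 0, 0, 0, 0, 0, 0, 8.54]}}

```text
time_s: 27.7
eef_pos: [0.5974, 0.0077, 0.0137]
tool_rot: [-3.141, 0.0, -2.74]
contact_force: [-0.3, 0.3, 0.6]
finger_gap: 0.999
grip_force: 0.0
```

Call:
{"api": "send_rows", "payload": {"commands": [0, 0, 0, 0, 0, 0, 8.54, 0, 0, -2, 0, 0, 0, 8.54, 0, 0, -4, 0, 0, 0, 8.54, 0, 0, -5, 0, 0, 0, 8.54, 0, 0, -5, 0, 0, 0, 8.54, 0, 0, -5, 0, 0, 0, 8.54, 0, 0, -5, 0, 0, 0, 8.54, 0, 0, 0, 0, 0, 0, 8.54, 0, 0, 0, 0, 0, 0, 8.54, 0, 0, 0, 0, 0, 0, 8.54]}}

```text
time_s: 28.7
eef_pos: [0.5969, 0.0078, 0.2721]
tool_rot: [3.141, -0.002, -2.74]
contact_force: [0.1, 0.2, -0.2]
finger_gap: 1.003
grip_force: 0.0
```

```bash
python3 - <<'E'
from h import *
from workcell import env
d=env.get_image('wrist'); s=env.get_image('side')
print(tool(env)[0])
for n,q in(('w',d),('s',s)):
  for c,p,h in(('yellow',(.646,.2388),.028),('green',(.4445,.1175),.026),('blue',(.648,-.1917),.028),('red',(.5967,.0078),.028)): print(n,c,topof(q,p,h))
cv2.imwrite('pics/w11.png',d['img']);cv2.imwrite('pics/side11.png',cv2.resize(s['img'][150:330,140:400],None,fx=3,fy=3))
E
```

```text
[0.5969 0.0078 0.2719]
w yellow ((array([0.6427, 0.239 ]), array([53.1968, 43.4434]), -20.992942810058594), array([0.6404, 0.2374, 0.0271]))
w green ((array([0.4471, 0.116 ]), array([10.2224, 10.0928]), 23.89119529724121), array([0.447 , 0.1161, 0.025 ]))
w blue ((array([ 0.6495, -0.192 ]), array([41.9305, 42.7719]), 0.18226589262485504), array([ 0.6481, -0.1911,  0.0275]))
w red ((array([0.5978, 0.0072]), array([61.4214, 62.0364]), 22.90377426147461), array([0.5968, 0.0069, 0.0273]))
s yellow ((array([0.6455, 0.2377]), array([56.9863, 50.5353]), -23.42047882080078), array([0.6443, 0.2329, 0.0272]))
s green None
s blue ((array([ 0.6478, -0.1938]), array([43.66  , 43.1007]), 0.8896323442459106), array([ 0.6458, -0.1968,  0.0273]))
s red ((array([0.5963, 0.0052]), array([65.3208, 62.8639]), 23.455068588256836), array([0.5934, 0.0023, 0.0274]))
```

View pics/w11.png

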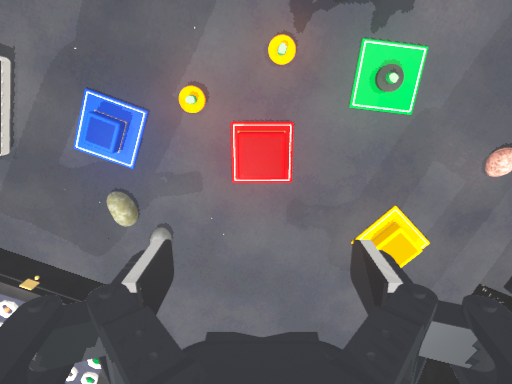

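View pics/side11.png

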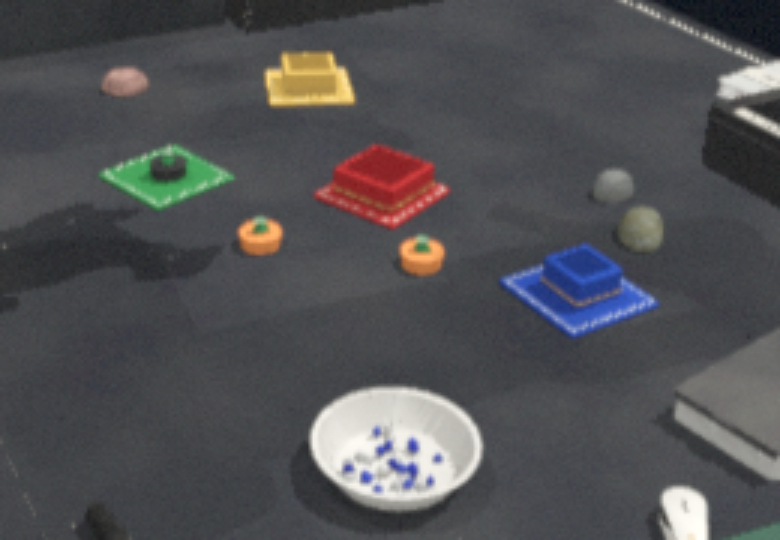

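All four pieces stand centred on their pads: green jar (389,77), blue (104,130), red (263,152) and yellow (393,238) in the wrist view. The arm is clear, so I'm handing in.

```bash
python3 -c "
from workcell import env
print(env.finish_job())"
```

```text
the job is handed in; nothing more can be done
None
```

The jar and the three risers stand released on the pads of their own colour, within about 3 mm of centre and with the risers within about 3° of square by my last camera check. The dish and the pink stone were left untouched. I handed the job in at about 29 s of the 99 s allowed, and the hand-in gave no verdict.

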